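Bring a gel cassette over the tubes and hold it above the tank slot

TASK

Slide the tall gel cassette straight up out of the slotted rack by its top edge, carry it over the rack of capped tubes in the middle of the bench, and bring it above the long slot of the electrophoresis tank. Hold it there upright, hovering about 1 cm above the slot and lined up so that it could be lowered straight in, and finish while still holding it still: do not let go, do not lower it in and never let it touch the tank. Leave the two half-height plates in the rack and do not push or knock over anything else on the bench.

Things in the scene. Friction and masses are not known exactly. Their poses are not given: they have to be found in the camera images.
- cassette: The tall gel cassette: an upright pane in a plain white plastic frame, 8 mm thick (its x), 100 mm wide (its y), 100 mm tall (its z), about 80 to 160 g, mass evenly spread. Origin at the centre of its bottom edge, z up to the top edge. It stands loosely in one of the three slots of the rack; its top 35 mm or more is free on both faces for gripping across the thickness.
- blank_a: A half-height plate, same make, 8 mm thick (x), 100 mm wide (y), 55 mm tall (z), in another slot of the rack. Origin at the centre of its bottom edge. To be left there.
- blank_b: The other half-height plate, identical to blank_a (8 x 100 x 55 mm, origin at the centre of its bottom edge), in the remaining slot. To be left there.
- gel_rack: Dark grey slotted rack fixed to the bench, on one side of the bench (left or right), 130 mm (x) by 128 mm (y), 50 mm high; origin at the centre of its underside. Three slots across x at x = -40, 0 and +40 mm, each 11 mm wide in x and 104 mm long in y, their floor 12 mm above the bench; ribs at both ends guide the plates up to a height of 50 mm.
- tank: Electrophoresis tank fixed to the bench on the other side, smoky grey walls and a flat grey deck, 130 mm (x) by 160 mm (y), deck top 120 mm above the bench; origin at the centre of its underside, z up. The deck has a long slot (114 x 20 mm) and, parallel to it, a short slot (50 x 16 mm, centred at x = +35 mm); two brass sockets stand 6 mm above the deck at x = +45, y = +-60 mm.
- slot (a point): Centre of the mouth of the tank's long slot, level with the deck top, at x = -20 mm in the tank's frame; its axes are the tank's. The slot is 114 mm long along y and 20 mm wide along x, so the cassette fits with its width along y, either way round.
- tube_rack: Rack of capped 50 ml tubes in the middle of the bench between the gel rack and the tank, loose, about 1.4 kg: 240 mm long (x), 95 mm wide (y), block 60 mm high, cap tops 118 mm above the bench. Origin at the centre of its underside.
- micro_rack: Low rack of microtubes, 225 x 68 x 28 mm (44 mm over the tubes), loose at the left side. Origin at the centre of its underside.
- buffer_bottle: Buffer bottle, 70 mm across, 150 mm tall, loose at the right side. Origin at the centre of its underside.
- stain_jar: Small amber jar, 56 mm across, 75 mm tall, loose near the robot. Origin at the centre of its underside.
- dish: Small white dish, 80 mm across, 18 mm high, loose near the robot. Origin at the centre of its underside.
Mind the look-alikes: they are no part of the job. What is shaped like the cassette but purple or yellow is not meant.

How it is judged:
On the way, in this order (a step that is already met when the one before it is completed fails the run):
1. the cassette is slid up clear of the rack (z of cassette in the frame of gel_rack above 0.055 m and contact force between the fingers and cassette above 1 N), for 0.1 s.
2. the cassette passes across the line of the tube rack, above its caps (x of cassette in the frame of tube_rack between -0.22 and 0.22 m and y of cassette in the frame of tube_rack between -0.06 and 0.06 m and z of cassette in the frame of tube_rack above 0.118 m), for 0.04 s.
At the end, for the whole second after the job is handed in: Cassette held still by the fingers, upright within 4 degrees, bottom edge 3 to 20 mm above the long slot, centre within 6 mm and width within 4.5 degrees of it, not touching the tank; half-height plates and tube rack moved under 20 mm, other bench things under 30 mm (horizontal distance between cassette and slot below 0.006 m and z of cassette in the frame of slot between 0.003 and 0.02 m and angle between the x axis of cassette and the x axis of slot, either way round below 0.08 rad and angle between cassette's own z axis and vertical below 0.07 rad and linear speed of cassette below 0.02 m/s and angular speed of cassette below 0.15 rad/s and contact force between the fingers and cassette above 1 N and contact force between cassette and tank below 0.05 N and distance of each of blank_a, blank_b, tube_rack from where it was at the start of the episode below 0.02 m and distance of each of micro_rack, buffer_bottle, stain_jar, dish from where it was at the start of the episode below 0.03 m); the arm keeps its last pose, push and grip.
It fails at once if the cassette touches the tank (contact force between cassette and tank above 0.3 N).
It fails at once if the half-height plates, the tube rack or another bench thing are displaced (distance of any of blank_a, blank_b, tube_rack from where it was at the start of the episode above 0.02 m or distance of any of micro_rack, buffer_bottle, stain_jar, dish from where it was at the start of the episode above 0.03 m).
It fails at once if the tube rack or the buffer bottle is tipped (angle between tube_rack's own z axis and vertical above 0.3 rad or angle between buffer_bottle's own z axis and vertical above 0.4 rad).
It also fails if it takes over 48 s, if anything falls off the work surface, if the arm or the gripper's body presses on something with over 40 N, if the wrist force passes 120 N, or if a joint passes its speed limit or range.

ROBOT

A 7-joint arm with a two-finger parallel gripper is mounted at the origin on the work surface. World frame = base frame: x ahead of the robot, y to its left, z up, the work surface at z = 0. Lengths are in m, angles in rad, forces in N, time in s.
With the tool pointing down it reaches from about 0.35 to 0.9 m from the base axis. Payload 8.1 kg.
Tool frame: the origin (TCP) lies on the centre line of the jaws, within the pads' length; the fingertips stand 8 mm ahead of it and the grasp point (between the pads) lies 11 mm behind it (env.tips_ahead is the distance from the TCP to the fingertips, in m); y points along the fingers, z is the direction in which the jaws open and shut, and the axes are right-handed (so a half turn about y gives the same grasp; the last joint's range is limited). The gripper opens to 92 mm and grips with 3 to 60 N. Pads are 19 mm wide; open, the fingers measure 130 mm over their backs; the gripper's body (75 mm by 190 mm) begins 47 mm behind the grasp point.
Start: joints at [-1.24, 0.434, 0.025, 1.573, -0.012, 1.134, -0.075], TCP at [0.263, 0.567, 0.235] pointing down, gripper open.
Joint ranges: [-2.62, 2.62], [-0.44, 2.09], [-1.27, 1.32], [0.08, 2.57], [-1.32, 4.46], [0.12, 2], [-2.74, 2.74]. Speed limits (rad/s): [2.22, 2.22, 3.01, 3.01, 3.14, 3.14, 3.14].

INTERFACE

Orientations are given as a 3x3 rotation matrix whose columns are the frame's x, y, z axes.
In Python, from plant import env gives the robot as it stands.
- The arm moves only by the tool arm_command, never from a script. Its argument "increments" is a list of rows, each a list of 5 numbers: the finger opening in mm, from 0 to 91.8, then the shift along the tool's x, y, z in mm, then the turn about the tool's y in rad. In form: [[jaw, tx, ty, tz, turn], ...]. A call has exactly 8 rows; each row shifts and turns the commanded pose from where the row before left it, along the tool's axes as they then stand; what a row does not reach is not made up. A row lasts 1/8 s, in which the tool goes at most 62.5 mm and 10.7 degrees, less where a joint would pass 70% of its speed; a pose out of reach is approached as far as the arm can. A call with a gripper value outside its range is refused whole. The fingers move at their own pace and stop on an object; the grip force is fixed at half the most. Time passes only in rows, so rows that do not move let the fingers close, or fill a call up. It gives the time, the measured TCP pose, the force and the opening at its end, in the units of the state.
- env.get_obs(): the state, without advancing time (a new reading comes with each control period).
- env.get_image(name): name is "side" or "top"; returns (picture, depth): 384x512x3 uint8, red, green, blue; 384x512 float32, m along the optical axis (not along the pixel's ray), 0 where there is no reading.
- env.get_calibration(name): a dict with "vfov" (degrees; the focal length in pixels is half the picture's height over the tangent of half this angle, whatever the lens; pixels are square), "cx", "cy" (the principal point, pixels), "D" ([k1, k2, p1, p2, k3] as OpenCV has them; the pictures are not rectified), "rvec" (rotation vector, rad) and "tvec" (3), from world to camera coordinates, as OpenCV has them. Camera axes: x right, y down, z forward; pixel columns grow to the right and rows downward; lengths in m; the calibration is good to about 2 mm. A picture is of the moment at which its call begins. get_calibration takes no time and is no camera call.
- env.close_job(): hands the job in, once; it reports no verdict.
Trained networks look in the newest picture that a camera, given by its name, has taken for a name from the list of things; names that differ only in an ending like _2 or _b are one class to them, and where a whole thing is asked for, a point or a joint stands for the part that bears it (a point fixed in the world has none). Each returns a list of dicts, best first, with "p" (0 to 1); they miss things now and then, are a little off and sometimes report something else, mostly with a low value. They report only what shows in the picture. A call takes as long as a camera call. They do not tell look-alikes from the thing itself.
- env.find_in(camera, name): "at" ([x, y, z] in m, in world coordinates, good to about 4 mm: the middle of the surface that is visible of it).
- env.silhouettes(camera, name): "region" (384x512 bool, what is visible of it).
The state is a dict: "clock": time; "joint_positions": joint angles; "dq": joint speeds; "effort": joint torques, N m; "tcp_pos": TCP position; "orientation": TCP orientation; "contact_force": force on the tool from outside, world axes, zero at the start; "moment": the same for the moment, N m; "gripper_width": finger opening in m.
Only numpy, scipy, OpenCV 4.12 (cv2) and the standard library are available. Lean on these libraries where they do the work, as an engineer would, in place of code of your own. Each camera call takes 0.05 s, during which the arm holds its last target.

## Working session

There is one attempt and no reset: what is moved stays moved. The work goes in short steps, Python scripts to look and compute and a tool call to move; the robot and the scene stay as the last step left them, time stands still between calls to the robot, and variables do not carry over. Pictures are saved under pics/ and viewed, and the job is handed in when it is done.

Besides the shell and the picture viewer there is one more tool, called after "Call:" as name([rows], argument=value, ...), one row to a line, values as JSON. arm_command: Moves the arm, as the interface text tells. Its arguments: {"type":"object","properties":{"increments":{"type":"array"}},"required":["increments"]}

```bash
mkdir -p pics; cat > h.py <<'E'
import numpy as np, cv2
from plant import env
def cal(n):
    c=env.get_calibration(n); f=192/np.tan(np.radians(c['vfov'])/2)
    K=np.array([[f,0,c['cx']],[0,f,c['cy']],[0,0,1.]]); R=cv2.Rodrigues(np.array(c['rvec'],float))[0]
    return K,np.array(c['D'],float),R,np.array(c['tvec'],float).ravel()
def cloud(n,depth):
    K,D,R,t=cal(n); h,w=depth.shape
    u,v=np.meshgrid(np.arange(w),np.arange(h))
    p=cv2.undistortPoints(np.stack([u,v],-1).reshape(-1,1,2).astype(float),K,D).reshape(h,w,2)
    P=np.concatenate([p,np.ones((h,w,1))],-1)*depth[...,None]
    return (P-t)@R
def proj(n,X):
    K,D,R,t=cal(n); return cv2.projectPoints(np.array(X,float).reshape(-1,1,3),cv2.Rodrigues(R)[0],t,K,D)[0].reshape(-1,2)
E
python3 - <<'E'
from h import *
o=env.get_obs(); print({k:np.round(v,3).tolist() for k,v in o.items()}, env.tips_ahead)
for n in ['side','top']:
    p,d=env.get_image(n); cv2.imwrite(f'pics/{n}0.png',p[...,::-1]); np.save(f'{n}0.npy',d)
    for t in ['cassette','blank_a','gel_rack','tank','slot','tube_rack']:
        print(n,t,[(np.round(r['at'],3).tolist(),round(r['p'],2)) for r in env.find_in(n,t)])
    K,D,R,t=cal(n); print('cam',n,-R.T@t)
E
```

```text
{'clock': 0.0, 'joint_positions': [-1.24, 0.435, 0.025, 1.574, -0.012, 1.134, -0.075], 'dq': [-0.0, 0.001, -0.0, 0.0, 0.0, -0.002, -0.001], 'effort': [-0.0, -66.786, 0.984, -31.445, -0.061, 0.043, 0.0], 'tcp_pos': [0.263, 0.567, 0.234], 'orientation': [[0.907, -0.001, 0.42], [-0.42, -0.001, 0.907], [0.0, -1.0, -0.002]], 'contact_force': [0.468, -0.155, 0.038], 'moment': [-0.045, -0.05, 0.04], 'gripper_width': 0.092} 0.008
side cassette [([0.388, 0.404, 0.063], 0.92), ([0.627, 0.237, 0.056], 0.81), ([0.615, 0.366, 0.057], 0.64), ([0.32, 0.285, 0.06], 0.63), ([0.516, 0.262, 0.073], 0.53)]
side blank_a [([0.475, 0.269, 0.054], 0.6), ([0.437, 0.264, 0.056], 0.56)]
side gel_rack [([0.458, 0.205, 0.034], 0.95)]
side tank [([0.542, -0.26, 0.118], 0.6)]
side slot [([0.54, -0.261, 0.114], 0.92), ([0.382, 0.066, 0.012], 0.66)]
side tube_rack [([0.559, -0.042, 0.059], 0.98)]
cam side [ 0.05597433 -0.69065186  0.93267361]
top cassette [([0.389, 0.411, 0.067], 0.84), ([0.616, 0.369, 0.069], 0.79), ([0.623, 0.24, 0.102], 0.66), ([0.324, 0.291, 0.068], 0.51)]
top blank_a []
top gel_rack [([0.472, 0.258, 0.012], 0.87)]
top tank [([0.557, -0.235, 0.12], 0.84)]
top slot [([0.556, -0.238, 0.12], 0.85)]
top tube_rack [([0.563, -0.012, 0.06], 0.83)]
cam top [ 0.33073395 -0.01234022  1.67132706]
```

```bash
ls -la .
```

```text
total 1560
drwxr-xr-x  3 agent agent   4096 Dec  5 22:48 .
drwxr-xr-x 23 root  root    4096 Dec  5 22:48 ..
-rw-r--r--  1 agent agent    717 Dec  5 22:48 h.py
drwxr-xr-x  2 agent agent   4096 Dec  5 22:48 pics
-rw-r--r--  1 agent agent 786560 Dec  5 22:48 side0.npy
-rw-r--r--  1 agent agent 786560 Dec  5 22:48 top0.npy
```

View pics/side0.png

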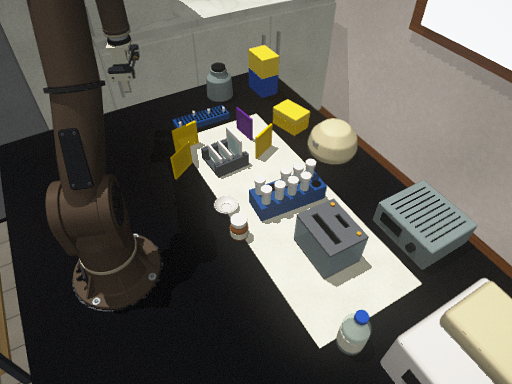

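View pics/top0.png

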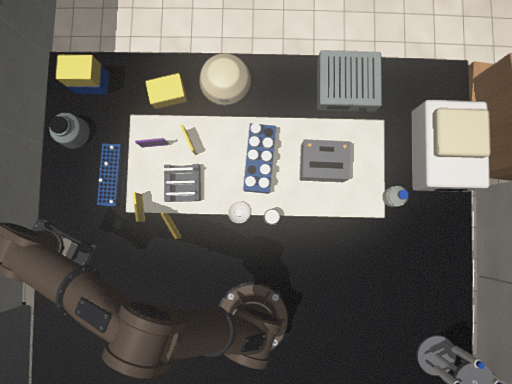

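The rack (about (225,155) in side, (182,183) in top) holds three plates. The purple and yellow lookalikes stand around it. The tank is at (326,160) in top. I'll enlarge the rack and tank next.

```bash
python3 - <<'E'
import cv2,numpy as np
s=cv2.imread('pics/side0.png'); t=cv2.imread('pics/top0.png')
a=cv2.resize(s[110:190,160:290],(780,480),interpolation=cv2.INTER_CUBIC); cv2.imwrite('pics/a.png',a)
b=cv2.resize(t[110:220,120:230],(400,400),interpolation=cv2.INTER_CUBIC)
c=cv2.resize(t[110:220,270:380],(400,400),interpolation=cv2.INTER_CUBIC); cv2.imwrite('pics/b.png',np.hstack([b,c]))
from h import *
for n in ['top','side']:
    P=cloud(n,np.load(n+'0.npy'))
    m=(P[...,0]>.36)&(P[...,0]<.58)&(P[...,1]>.18)&(P[...,1]<.34)
    for lo,hi in [(.06,.085),(.085,.13)]:
        k=m&(P[...,2]>lo)&(P[...,2]<hi); q=P[k]; print(n,lo,len(q)); 
        v,u=np.nonzero(k)
        for i in range(0,len(q),max(1,len(q)//25)): print(u[i],v[i],np.round(q[i],3))
E
```

```text
top 0.06 155
194 169 [0.522 0.212 0.073]
169 171 [0.513 0.3   0.068]
175 171 [0.513 0.278 0.074]
184 171 [0.515 0.248 0.062]
194 171 [0.516 0.213 0.061]
171 181 [0.479 0.292 0.066]
177 181 [0.479 0.271 0.068]
183 181 [0.479 0.249 0.071]
190 181 [0.48  0.225 0.065]
167 182 [0.475 0.306 0.064]
173 182 [0.475 0.284 0.071]
179 182 [0.476 0.264 0.066]
185 182 [0.476 0.243 0.066]
192 182 [0.477 0.219 0.063]
170 183 [0.471 0.295 0.069]
175 192 [0.44  0.277 0.065]
182 192 [0.441 0.253 0.062]
188 192 [0.441 0.231 0.063]
194 192 [0.441 0.21  0.069]
172 193 [0.436 0.285 0.075]
178 193 [0.437 0.266 0.065]
186 193 [0.438 0.238 0.063]
167 194 [0.433 0.305 0.063]
173 194 [0.433 0.284 0.063]
179 194 [0.433 0.262 0.069]
185 194 [0.434 0.242 0.063]
top 0.085 96
164 168 [0.518 0.309 0.112]
167 168 [0.519 0.299 0.11 ]
170 168 [0.519 0.289 0.109]
173 168 [0.52  0.279 0.107]
176 168 [0.52  0.269 0.106]
179 168 [0.52  0.258 0.108]
182 168 [0.52  0.248 0.107]
185 168 [0.521 0.238 0.106]
188 168 [0.52  0.227 0.112]
191 168 [0.52  0.216 0.114]
164 169 [0.514 0.308 0.117]
167 169 [0.515 0.299 0.111]
170 169 [0
[... 1418 characters left out ...]

226 131 [0.512 0.312 0.095]
231 131 [0.515 0.277 0.117]
229 132 [0.514 0.291 0.104]
227 133 [0.514 0.31  0.086]
232 133 [0.514 0.266 0.116]
231 134 [0.515 0.278 0.103]
229 135 [0.513 0.292 0.09 ]
234 135 [0.517 0.257 0.112]
232 136 [0.515 0.271 0.098]
237 136 [0.521 0.243 0.116]
235 137 [0.517 0.251 0.107]
233 138 [0.515 0.262 0.096]
238 138 [0.52  0.234 0.113]
235 139 [0.517 0.251 0.098]
240 139 [0.523 0.224 0.114]
238 140 [0.519 0.231 0.107]
187 141 [0.363 0.319 0.103]
238 141 [0.518 0.23  0.104]
188 142 [0.365 0.314 0.101]
240 142 [0.518 0.216 0.109]
237 143 [0.517 0.237 0.09 ]
187 144 [0.36  0.316 0.093]
240 144 [0.52  0.22  0.096]
241 145 [0.522 0.215 0.095]
241 147 [0.521 0.215 0.086]
```

View pics/a.png

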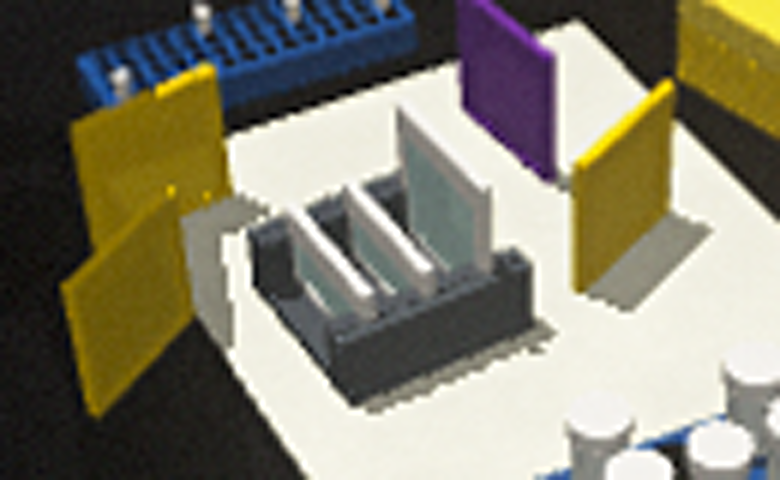

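View pics/b.png

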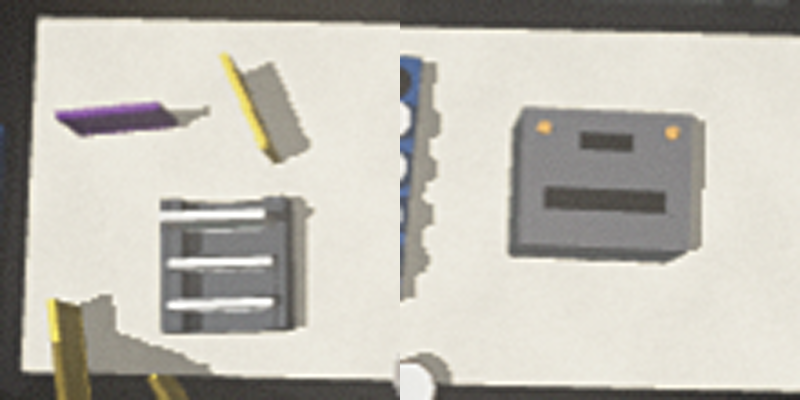

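Seen from above, the cassette is the farthest plate, with its top edge at row 169, columns 163–193. It is the only plate reaching z≈0.112. The tank's long slot is at about (325,165). Next I measure both more precisely.

```bash
cat >> h.py <<'E'
def onplane(n,uv,z):
    K,D,R,t=cal(n); p=cv2.undistortPoints(np.array(uv,float).reshape(-1,1,2),K,D).reshape(-1,2)
    r=np.c_[p,np.ones(len(p))]@R; c=-R.T@t
    return c+r*((z-c[2])/r[:,2])[:,None]
def slotfit(img,box,n='top',thr=None):
    g=cv2.cvtColor(img,cv2.COLOR_BGR2GRAY).astype(float); u0,u1,v0,v1=box; s=g[v0:v1,u0:u1]
    return s
E
python3 - <<'E'
from h import *
t=cv2.imread('pics/top0.png'); g=cv2.cvtColor(t,cv2.COLOR_BGR2GRAY).astype(int)
print(g[160:172,305:347]); print('rack'); print(g[162:200,160:198])
E
```

```text
[[138 136 139 141 143 142 141 142 139 142 138 137 145 139 140 140 140 138
  140 141 138 140 138 137 139 137 138 138 141 137 138 136 138 139 134 135
  135 133 136 134 137 138]
 [142 140 140 138 128 102 101 105 108 106 110 115 116 120 124 119 123 133
  134 135 138 136 134 136 134 140 139 143 136 140 143 139 138 138 139 137
  141 141 138 134 136 136]
 [143 139 142 140 116  89  74  82  83  79  83  84  82  84  84  83  82  87
   84  87  84  83  89  92  91  89  93  95  97 101 104 105 105 102 112 116
  120 117 133 137 136 134]
 [139 139 141 138 112  80  79  83  79  82  79  78  78  82  79  82  77  79
   80  76  79  79  82  81  80  78  77  74  81  77  78  77  82  74  77  81
   78  85 125 137 135 139]
 [141 139 141 143 114  82  77  82  81  85  86  81  82  79  77  81  82  80
   83  76  80  81  78  81  78  78  76  78  80  74  75  77  77  76  75  74
   73  77 121 138 134 137]
 [142 140 140 140 113  81  76  79  78  78  78  79  85  75  81  81  80  81
   79  83  80  83  78  77  77  80  79  79  83  79  81  81  79  80  75  78
   74  85 125 140 134 135]
 [140 143 141 140 114  81  79  83  78  79  81  82 
[... 497 characters left out ...]
140 144 139 139 140 140 140 141 138 141 142 139 141
  141 139 140 139 141 140 138 139 139 139 138 136 138 138 137 141 137 139
  137 135 138 125 130 135]
 [146 138 138 138 143 140 138 139 140 142 139 141 138 137 138 140 141 139
  135 139 141 137 139 136 140 136 139 138 142 139 137 139 139 140 140 138
  137 137 135 137 138 136]
 [142 136 138 141 140 140 143 137 140 140 140 138 141 137 139 138 136 133
  139 137 136 139 139 139 133 136 139 135 138 140 138 136 135 137 136 135
  136 135 138 138 135 134]]
rack
[[232 232 231 ... 231 234 230]
 [232 233 232 ... 226 225 195]
 [232 231 231 ... 144 142 126]
 ...
 [228 229 232 ... 114 119 133]
 [230 230 230 ... 114 118 137]
 [230 228 232 ... 110 113 125]]
```

```bash
cat >> h.py <<'E'
def tankslot(t,box=(303,348,158,172)):
    g=cv2.cvtColor(t,cv2.COLOR_BGR2GRAY).astype(float); u0,u1,v0,v1=box
    s=g[v0:v1,u0:u1]; w=np.clip((139-s)/60,0,1); w[w<.15]=0
    v,u=np.mgrid[v0:v1,u0:u1]
    P=onplane('top',np.stack([u.ravel(),v.ravel()],1),.12)[:,:2]; w=w.ravel()
    # area weight ~const
    c=(P*w[:,None]).sum(0)/w.sum(); C=((P-c)*w[:,None]).T@(P-c)/w.sum()
    e,V=np.linalg.eigh(C); d=V[:,1]*np.sign(V[1,1])
    return c,np.degrees(np.arctan2(-d[0],d[1])),np.sqrt(12*e)   # yaw of tank
E
python3 - <<'E'
from h import *
t=cv2.imread('pics/top0.png'); g=cv2.cvtColor(t,cv2.COLOR_BGR2GRAY).astype(int)
print(tankslot(t))
np.set_printoptions(linewidth=250,threshold=10000)
print(g[164:200,160:198])
E
```

```text
(array([ 0.54054795, -0.24181842]), np.float64(-1.4050836376574931), array([0.02129275, 0.11692192]))
[[232 231 231 231 206 207 199 193 193 197 220 240 241 241 239 238 237 239 236 236 238 238 237 238 239 239 239 238 240 241 242 225 174 141 131 144 142 126]
 [232 230 233 227 141 123 117 128 127 121 113 143 163 165 164 167 178 197 200 200 202 206 208 205 190 167 163 152 136 132 135 132 128 122 123 129 131 119]
 [232 230 235 227 125 105  99 116 121 105  71  81  93  90 104 123 123 129 126 128 131 132 130 132 122 120 121 118 118 118 119 121 125 122 124 124 121 121]
 [231 231 233 225 134 117 115 130 129 120  94 105 106 108 116 133 133 135 130 144 156 156 159 157 160 159 162 175 190 193 190 197 169 124 123 123 122 115]
 [231 232 233 233 221 219 217 226 226 221 226 248 249 250 247 247 245 248 245 245 245 245 246 245 247 245 245 245 247 245 247 249 216 114  99  97  99 101]
 [231 232 232 236 241 242 244 246 244 244 247 247 247 246 247 246 247 249 248 247 248 248 248 249 250 249 249 249 249 248 249 245 196 114 106  98  93  96]
 [230 229 230 232 217 198 194 199 197 194 197 195 195 188 167 165 16
[... 3882 characters left out ...]
62 144 146 159 185 186 186 185 183 188 169 149 150 151 141 124 121 116 112 129]
 [228 228 229 225 146 118 117 117 118 113  88  74  80  85  88 103 124 128 123 121 122 124 129 124 130 128 128 128 124 121 127 123 121 125 126 118 114 136]
 [228 229 232 225 146 120 121 125 124 116  89  74  79  89  88  99 123 127 123 122 125 127 125 121 125 124 122 122 123 126 124 124 125 128 129 114 119 133]
 [230 230 230 220 146 115 119 126 129 118  89  75  87  90  85 106 127 129 128 127 125 126 126 125 124 124 126 125 125 123 126 127 127 129 126 114 118 137]
 [230 228 232 221 147 115 119 123 125 117  89  77  84  87  83 100 125 126 125 123 125 125 124 123 123 127 127 123 124 122 123 125 121 125 120 110 113 125]]
```

```bash
python3 - <<'E'
from h import *
q=onplane('top',[[163.4,168.9],[192.2,168.4],[178,168.65]],.112); print(q.round(4), np.linalg.norm(q[0]-q[1]), np.degrees(np.arctan2(q[1,0]-q[0,0],q[0,1]-q[1,1])))
q=onplane('top',[[165.6,182.0],[194.2,181.4]],.067); print(q.round(4), np.linalg.norm(q[0]-q[1]), np.degrees(np.arctan2(q[1,0]-q[0,0],q[0,1]-q[1,1])))
q=onplane('top',[[165.6,193.4],[194.4,192.9]],.067); print(q.round(4), np.linalg.norm(q[0]-q[1]), np.degrees(np.arctan2(q[1,0]-q[0,0],q[0,1]-q[1,1])))
# side cloud: plate fit
for n in ['side','top']:
    P=cloud(n,np.load(n+'0.npy')); m=(abs(P[...,0]-.517)<.012)&(abs(P[...,1]-.264)<.056)&(P[...,2]>.07)&(P[...,2]<.12)
    q=P[m]; A=np.c_[q[:,1]-.264,q[:,2]-.1,np.ones(len(q))]; s=np.linalg.lstsq(A,q[:,0],rcond=None)[0]; print(n,s, q[:,1].min(),q[:,1].max(),np.sort(q[:,2])[-10:])
E
```

```text
[[0.5152 0.311  0.112 ]
 [0.5189 0.2124 0.112 ]
 [0.5171 0.2609 0.112 ]] 0.09861429206818166 2.143238498535388
[[0.4745 0.3107 0.067 ]
 [0.4787 0.2103 0.067 ]] 0.1004618741897067 2.3913323058174663
[[0.4346 0.3092 0.067 ]
 [0.4385 0.2083 0.067 ]] 0.10094333793894947 2.2182725141956623
side [-0.05720436  0.0260015   0.51657697] 0.21283717131179036 0.3193212898478536 [0.11462591 0.11462789 0.11487196 0.1149954  0.11524357 0.11566685
 0.11582492 0.11588865 0.11601094 0.11665148]
top [-0.04296572  0.06759008  0.51565503] 0.2105622983715123 0.31080647218855284 [0.11440834 0.11449681 0.11464836 0.11540995 0.11633821 0.11656672
 0.11699755 0.11743832 0.11858998 0.11973338]
```

```bash
cat >> h.py <<'E'
def plan(pos,yaw,n,jaw,p0=None,y0=None,dec=3,prec=0):
    """rows from current pose to pos with tool-z yaw (rad); print rounded & simulated end"""
    o=env.get_obs(); R=np.array(o['orientation'])
    p=np.array(o['tcp_pos']) if p0 is None else np.array(p0,float)
    y=np.arctan2(R[1,2],R[0,2]) if y0 is None else y0
    rows=[]
    for i in range(n):
        k=n-i; d=(np.array(pos)-p)/k; tz=np.array([np.cos(y),np.sin(y),0]); ty=np.array([0,0,-1.]); tx=np.cross(ty,tz)
        s=np.array([d@tx,d@ty,d@tz])*1000; s=np.round(s,prec); tr=round(-(yaw-y)/k,dec)
        rows.append([jaw]+[float(a) for a in s]+[float(tr)])
        p=p+(tx*s[0]+ty*s[1]+tz*s[2])/1000; y-=tr
    print(rows,'->',p.round(4),round(y,4)); return rows,p,y
def st():
    o=env.get_obs(); R=np.array(o['orientation'])
    print('t',round(o['clock'],2),'tcp',np.round(o['tcp_pos'],4),'yaw',round(float(np.arctan2(R[1,2],R[0,2])),4),'ty',R[:,1].round(3),'F',np.round(o['contact_force'],2),'w',round(o['gripper_width'],4),'q7',round(o['joint_positions'][6],2)); return o
E
python3 - <<'E'
from h import *
st(); plan([.517,.262,.2],.038,16,50,prec=0,dec=2)
E
```

```text
t 0.7 tcp [0.2628 0.5671 0.2348] yaw 1.1369 ty [ 0.  0. -1.] F [-0.63  1.34 -1.22] w 0.0918 q7 -0.08
[[50, 22.0, 2.0, -11.0, 0.07], [50, 23.0, 2.0, -9.0, 0.07], [50, 24.0, 2.0, -7.0, 0.07], [50, 24.0, 2.0, -6.0, 0.07], [50, 25.0, 2.0, -4.0, 0.07], [50, 25.0, 2.0, -2.0, 0.07], [50, 25.0, 2.0, -1.0, 0.07], [50, 25.0, 2.0, 1.0, 0.07], [50, 25.0, 2.0, 3.0, 0.07], [50, 24.0, 2.0, 5.0, 0.07], [50, 24.0, 2.0, 6.0, 0.07], [50, 23.0, 3.0, 8.0, 0.07], [50, 23.0, 2.0, 10.0, 0.06], [50, 22.0, 3.0, 11.0, 0.07], [50, 21.0, 2.0, 12.0, 0.06], [50, 21.0, 3.0, 14.0, 0.07]] -> [0.517  0.2618 0.1998] 0.0369
```

Call:
arm_command([
  [50,22,2,-11,0.07],
  [50,23,2,-9,0.07],
  [50,24,2,-7,0.07],
  [50,24,2,-6,0.07],
  [50,25,2,-4,0.07],
  [50,25,2,-2,0.07],
  [50,25,2,-1,0.07],
  [50,25,2,1,0.07],
])

```text
clock: 1.7
tcp_pos: [0.3909, 0.4121, 0.2186]
orientation: [[0.542, -0.0, 0.841], [-0.841, -0.0, 0.542], [0.0, -1.0, -0.0]]
contact_force: [1.2, 0.2, -0.0]
gripper_width: 0.0502
```

Call:
arm_command([
  [50,25,2,3,0.07],
  [50,24,2,5,0.07],
  [50,24,2,6,0.07],
  [50,23,3,8,0.07],
  [50,23,2,10,0.06],
  [50,22,3,11,0.07],
  [50,21,2,12,0.06],
  [50,21,3,14,0.07],
])

```text
clock: 2.7
tcp_pos: [0.5181, 0.2606, 0.1996]
orientation: [[0.033, 0.0, 0.999], [-0.999, 0.0, 0.033], [-0.0, -1.0, 0.0]]
contact_force: [-0.5, 0.2, -0.1]
gripper_width: 0.0498
```

```bash
python3 - <<'E'
from h import *
st(); plan([.517,.262,.105],.038,8,50)
p,d=env.get_image('side'); cv2.imwrite('pics/s1.png',cv2.resize(p[90:200,150:300,::-1],(750,550),interpolation=cv2.INTER_CUBIC))
E
```

```text
t 2.7 tcp [0.5181 0.2606 0.1996] yaw 0.0327 ty [ 0.  0. -1.] F [-0.55  0.15 -0.08] w 0.0498 q7 -0.36
[[50, -0.0, 12.0, -0.0, -0.001], [50, -0.0, 12.0, -0.0, -0.001], [50, -0.0, 12.0, -0.0, -0.001], [50, -0.0, 12.0, -0.0, -0.0], [50, -0.0, 12.0, -0.0, -0.001], [50, -0.0, 12.0, -0.0, -0.0], [50, -1.0, 11.0, -1.0, -0.001], [50, -0.0, 12.0, -0.0, -0.0]] -> [0.517  0.2616 0.1046] 0.0377
```

View pics/s1.png

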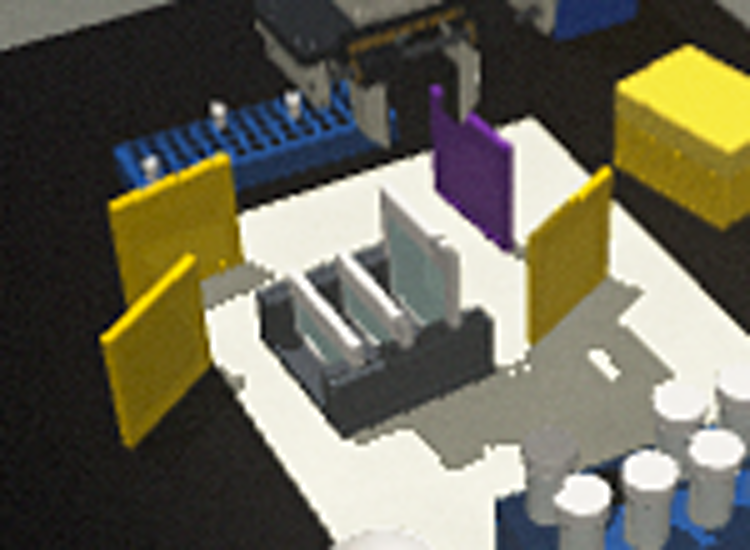

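The gripper is above the cassette with the jaws opening across its thickness (fingers at (370,110) and (470,85) in the crop). I'm lowering in two calls, with a check between.

Call:
arm_command([
  [50,0,12,0,-0.005],
  [50,0,12,0,0],
  [50,0,12,0,0],
  [50,-1,12,-1,0],
  [50,0,12,0,0],
  [50,0,12,0,0],
  [50,0,8,0,0],
  [50,0,0,0,0],
])

```text
clock: 3.75
tcp_pos: [0.5157, 0.2626, 0.1191]
orientation: [[0.042, -0.001, 0.999], [-0.999, -0.001, 0.042], [0.001, -1.0, -0.001]]
contact_force: [-1.0, -0.7, -1.0]
gripper_width: 0.0498
```

```bash
python3 - <<'E'
from h import *
st()
p,d=env.get_image('side'); cv2.imwrite('pics/s2.png',cv2.resize(p[90:190,170:290,::-1],(780,650),interpolation=cv2.INTER_CUBIC)[:600])
E
```

```text
t 3.75 tcp [0.5157 0.2626 0.1191] yaw 0.0418 ty [-0.001 -0.001 -1.   ] F [-1.   -0.66 -1.  ] w 0.0498 q7 -0.32
```

View pics/s2.png

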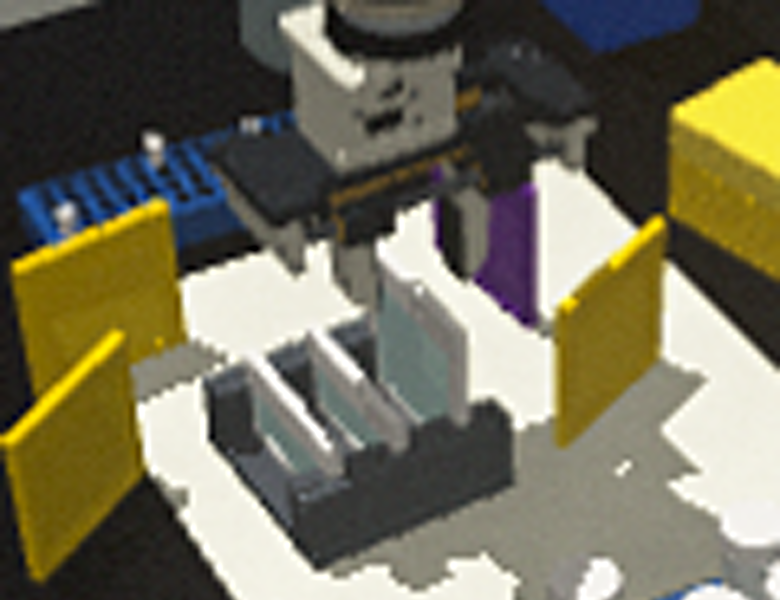

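```bash
python3 - <<'E'
from h import *
o=st(); p=np.array(o['tcp_pos']); R=np.array(o['orientation'])
for q in [p+R[:,1]*.008+R[:,2]*s for s in (-.025,.025)]+[np.array([.517,.262,.112])]:
    u=proj('side',q)[0]; print((u-[170,90])*6.5)
E
```

```text
t 3.8 tcp [0.516  0.2627 0.1196] yaw 0.0418 ty [-0. -0. -1.] F [-0.06 -0.12 -0.23] w 0.05 q7 -0.32
[370.08079754 303.08597424]
[450.06196004 272.84853781]
[412.53791164 287.44203188]
```

Call:
arm_command([
  [50,0,8,1,0],
  [50,0,8,0,0],
  [50,0,8,0,0],
  [50,0,8,0,0],
  [50,0,1,0,0],
  [50,0,0,0,0],
  [0,0,0,0,0],
  [0,0,0,0,0],
])

```text
clock: 4.8
tcp_pos: [0.5172, 0.2629, 0.087]
orientation: [[0.042, 0.0, 0.999], [-0.999, 0.0, 0.042], [-0.0, -1.0, 0.0]]
contact_force: [-1.0, -0.1, 0.1]
gripper_width: 0.0345
```

Call:
arm_command([
  [0,0,0,0,0],
  [0,0,0,0,0],
  [0,0,0,0,0],
  [0,0,0,0,0],
  [0,0,0,0,0],
  [0,0,0,0,0],
  [0,0,0,0,0],
  [0,0,0,0,0],
])

```text
clock: 5.8
tcp_pos: [0.5171, 0.2629, 0.0867]
orientation: [[0.042, 0.0, 0.999], [-0.999, 0.0, 0.042], [-0.0, -1.0, 0.0]]
contact_force: [1.0, 0.1, -0.1]
gripper_width: 0.0079
```

```bash
python3 - <<'E'
from h import *
st()
p,d=env.get_image('side'); cv2.imwrite('pics/s3.png',cv2.resize(p[90:190,170:290,::-1],(780,650),interpolation=cv2.INTER_CUBIC)[:600])
E
```

```text
t 5.8 tcp [0.5171 0.2629 0.0867] yaw 0.042 ty [ 0.  0. -1.] F [ 1.03  0.1  -0.11] w 0.0079 q7 -0.31
```

View pics/s3.png

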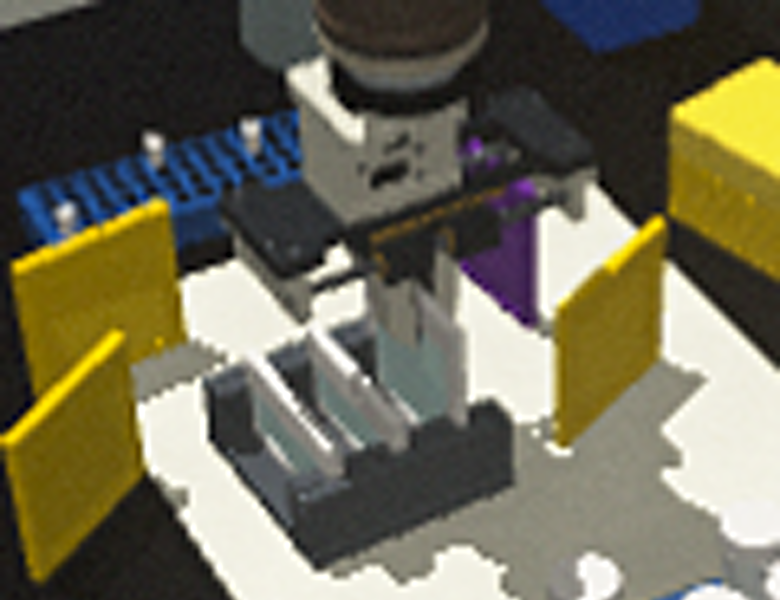

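The jaws have closed on the top edge at 7.9 mm, near the middle of its width, with negligible side force. Lifting straight up.

Call:
arm_command([
  [0,0,-4,0,0],
  [0,0,-7,0,0],
  [0,0,-9,0,0],
  [0,0,-9,0,0],
  [0,0,-9,0,0],
  [0,0,-9,0,0],
  [0,0,-9,0,0],
  [0,0,-9,0,0],
])

```text
clock: 6.85
tcp_pos: [0.5169, 0.2628, 0.1523]
orientation: [[0.042, -0.0, 0.999], [-0.999, -0.0, 0.042], [-0.0, -1.0, -0.0]]
contact_force: [0.5, -0.5, -0.4]
gripper_width: 0.0081
```

Call:
arm_command([
  [0,0,-14,0,0],
  [0,0,-15,0,0],
  [0,0,-15,0,0],
  [0,0,-15,0,0],
  [0,0,-15,0,0],
  [0,0,-10,0,0],
  [0,0,-4,0,0],
  [0,0,0,0,0],
])

```text
clock: 7.85
tcp_pos: [0.517, 0.2628, 0.2397]
orientation: [[0.042, -0.0, 0.999], [-0.999, 0.0, 0.042], [-0.0, -1.0, -0.0]]
contact_force: [-0.8, -0.5, -1.9]
gripper_width: 0.0083
```

```bash
python3 - <<'E'
from h import *
st()
p,d=env.get_image('side'); cv2.imwrite('pics/s4.png',cv2.resize(p[60:190,150:306,::-1],(720,600),interpolation=cv2.INTER_CUBIC))
P=cloud('side',d); m=(abs(P[...,0]-.517)<.02)&(abs(P[...,1]-.263)<.06)&(P[...,2]>.13)&(P[...,2]<.235)
q=P[m]; print(len(q),q[:,1].min(),q[:,1].max(),np.sort(q[:,2])[:8].round(3))
plan([.539,-.242,.225],-.0245,24,0,prec=0)
E
```

```text
t 7.85 tcp [0.517  0.2628 0.2397] yaw 0.0419 ty [-0.  0. -1.] F [-0.85 -0.54 -1.92] w 0.0083 q7 -0.38
255 0.2118785564709963 0.3202662501951357 [0.167 0.167 0.168 0.169 0.17  0.17  0.17  0.17 ]
[[0, 21.0, 1.0, 0.0, 0.003], [0, 21.0, 1.0, 0.0, 0.003], [0, 21.0, 1.0, 0.0, 0.003], [0, 21.0, 1.0, 0.0, 0.003], [0, 21.0, 1.0, 0.0, 0.003], [0, 21.0, 0.0, 0.0, 0.003], [0, 21.0, 1.0, 0.0, 0.003], [0, 21.0, 0.0, 1.0, 0.003], [0, 21.0, 1.0, 1.0, 0.003], [0, 21.0, 0.0, 1.0, 0.003], [0, 21.0, 1.0, 1.0, 0.003], [0, 21.0, 0.0, 1.0, 0.003], [0, 21.0, 1.0, 1.0, 0.003], [0, 21.0, 0.0, 1.0, 0.002], [0, 21.0, 1.0, 1.0, 0.003], [0, 21.0, 0.0, 1.0, 0.002], [0, 21.0, 1.0, 1.0, 0.003], [0, 21.0, 0.0, 1.0, 0.002], [0, 21.0, 1.0, 1.0, 0.003], [0, 21.0, 0.0, 1.0, 0.002], [0, 21.0, 1.0, 1.0, 0.003], [0, 21.0, 0.0, 1.0, 0.002], [0, 21.0, 1.0, 1.0, 0.003], [0, 22.0, 0.0, 2.0, 0.002]] -> [ 0.5391 -0.2422  0.2254] -0.024
```

View pics/s4.png

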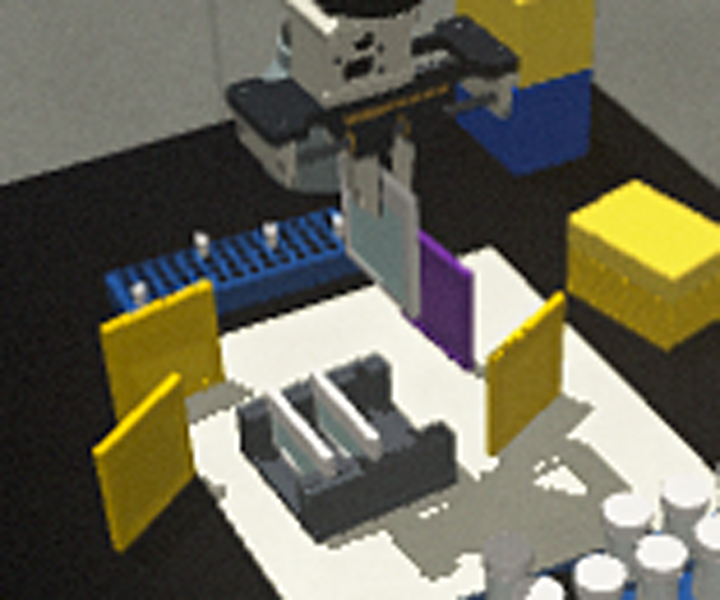

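The cassette is out and hanging upright with its bottom at about 0.165 m, and both half plates are still in place. Carrying it across at this height.

Call:
arm_command([
  [0,8,0,0,0.003],
  [0,14,0,0,0.003],
  [0,20,0,0,0.003],
  [0,23,0,0,0.003],
  [0,23,0,0,0.003],
  [0,23,0,0,0.003],
  [0,23,0,0,0.003],
  [0,23,0,1,0.003],
])

```text
clock: 8.9
tcp_pos: [0.5226, 0.1041, 0.2398]
orientation: [[0.017, 0.0, 1.0], [-1.0, 0.0, 0.017], [-0.0, -1.0, 0.0]]
contact_force: [0.4, -0.6, -1.2]
gripper_width: 0.0077
```

Call:
arm_command([
  [0,23,0,1,0.003],
  [0,23,0,1,0.003],
  [0,23,0,1,0.003],
  [0,23,0,1,0.003],
  [0,23,0,1,0.003],
  [0,23,0,1,0.003],
  [0,23,0,1,0.003],
  [0,23,0,1,0.003],
])

```text
clock: 9.9
tcp_pos: [0.5316, -0.0797, 0.2398]
orientation: [[-0.007, 0.0, 1.0], [-1.0, 0.0, -0.007], [-0.0, -1.0, 0.0]]
contact_force: [0.6, 0.5, -0.4]
gripper_width: 0.0077
```

Call:
arm_command([
  [0,23,0,1,0.003],
  [0,23,0,1,0.002],
  [0,23,0,1,0.002],
  [0,20,0,1,0.002],
  [0,14,0,1,0.002],
  [0,8,0,1,0.002],
  [0,4,0,1,0.002],
  [0,0,0,0,0],
])

```text
clock: 10.9
tcp_pos: [0.5379, -0.1928, 0.2397]
orientation: [[-0.021, 0.0, 1.0], [-1.0, 0.0, -0.021], [-0.0, -1.0, -0.0]]
contact_force: [-0.1, -0.5, -0.7]
gripper_width: 0.0078
```

```bash
python3 - <<'E'
from h import *
st()
p,d=env.get_image('side'); cv2.imwrite('pics/s5.png',cv2.resize(p[90:300,230:400,::-1],(486,600),interpolation=cv2.INTER_CUBIC))
p,d=env.get_image('top'); cv2.imwrite('pics/t5.png',cv2.resize(p[110:230,230:390,::-1],(800,600),interpolation=cv2.INTER_CUBIC))
E
```

```text
t 10.9 tcp [ 0.5379 -0.1928  0.2397] yaw -0.0208 ty [ 0.  0. -1.] F [-0.13 -0.47 -0.65] w 0.0078 q7 0.44
```

View pics/s5.png

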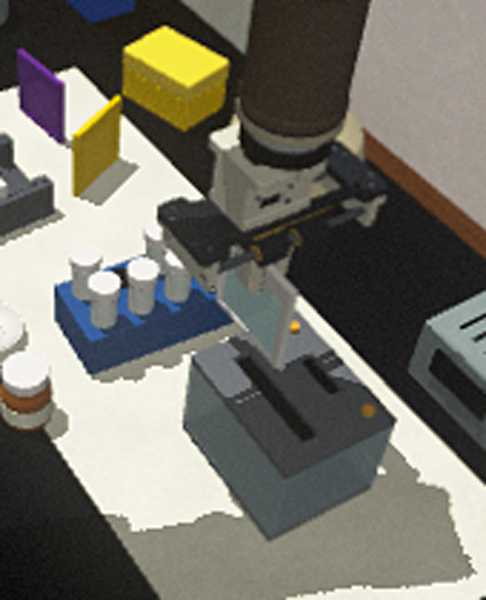

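View pics/t5.png

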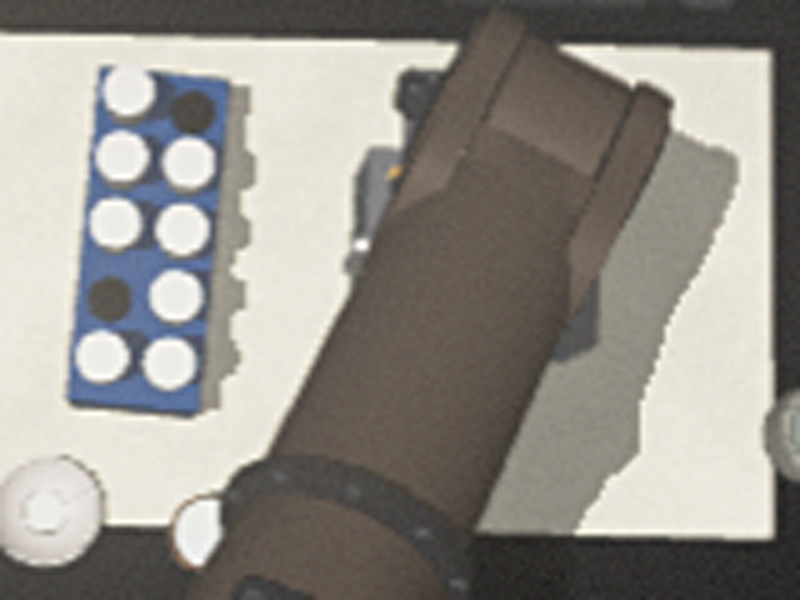

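The side view shows the cassette upright over the near-rack end of the tank (bottom corner at about (275,365) in the crop). The arm hides the tank from the top camera, so the final check has to use the side camera. First I cross-check the slot in the first side picture, which is unoccluded.

```bash
python3 - <<'E'
from h import *
s=cv2.imread('pics/side0.png'); 
c=np.array([.5405,-.2418]); y=np.radians(-1.4)
def rect(c,y):
    ax=np.array([np.cos(y),np.sin(y)]); ay=np.array([-np.sin(y),np.cos(y)])
    return [list(c+ax*a*.01+ay*b*.057)+[.12] for a,b in((-1,-1),(-1,1),(1,1),(1,-1))]
im=cv2.resize(s[190:290,280:380],(600,600),interpolation=cv2.INTER_CUBIC)
q=(proj('side',rect(c,y))-[280,190]+.5)*6-.5; print(proj('side',rect(c,y)).round(1))
cv2.polylines(im,[q.round().astype(int)],True,(0,0,255),1); cv2.imwrite('pics/sl.png',im)
# darkness centroid fit in side
g=cv2.cvtColor(s,cv2.COLOR_BGR2GRAY).astype(int); np.set_printoptions(linewidth=250,threshold=10000); print(g[206:246,306:346])
E
```

```text
[[335.7 245.2]
 [311.4 216. ]
 [317.2 213.4]
 [341.7 242.3]]
[[144 137 140 140 136 138 140 131 127 125 117 119 117 121 118 118 119 119 123 119 118 120 119 119 119 102  80  68  85 120 119 120 115 113 153 231 247 244 240 241]
 [135 135 134 134 137 136 127 118 123 119 118 122 117 119 117 121 118 118 119 119 120 123 122 119 124 121 118 117 118 118 118 119 119 115 112 155 227 243 239 239]
 [138 131 171 248 125 117 119 120 120 120 119 119 119 120 121 116 119 121 121 119 120 118 120 121 121 119 120 121 118 119 121 118 117 121 114 113 151 225 242 239]
 [151 197 186 134 118 116 123 119 118 120 118 118 121 121 119 123 118 119 123 123 119 119 116 117 122 118 125 119 121 117 116 122 120 120 120 115 115 156 227 244]
 [124 121 125 120 119 120 119 122 122 120 121 119 121 121 125 123 117 118 118 116 118 122 120 123 118 118 117 121 120 118 120 118 120 118 116 117 115 114 152 229]
 [122 122 118 119 122 121 118 122 119 120 122 119 121 120 122 118 119 122 118 120 116 119 122 120 117 118 120 120 116 120 121 117 118 116 117 123 118 115 113 157]
 [121 122 121 122 124 122 124 117 125 127 122 115 123 121 118
[... 4781 characters left out ...]
38  36  39  35  30  39  61  84 113 125 121 119]
 [ 88  88  90  90  88  90  85  91  85  88  85  71  73 103 128 124 125 126 122 121 123 121 121 123 122 122 128 108  53  37  34  36  35  51  79 109 119 120 122 118]
 [ 87  85  88  89  90  88  85  89  87  84  89  87  74  74 105 125 123 121 124 124 119 122 123 121 121 124 121 122  90  37  41  54  70 102 126 123 120 121 118 122]
 [ 86  89  90  86  86  87  88  89  87  87  88  87  83  73  77 113 126 122 121 119 121 121 123 119 125 122 127 118 110  77  91 120 126 126 126 120 122 125 121 120]
 [ 88  84  89  90  88  86  89  89  87  87  85  84  87  83  71  92 126 123 126 120 125 122 122 122 120 120 122 121 124 128 126 122 123 120 119 124 117 122 120 121]]
```

View pics/sl.png

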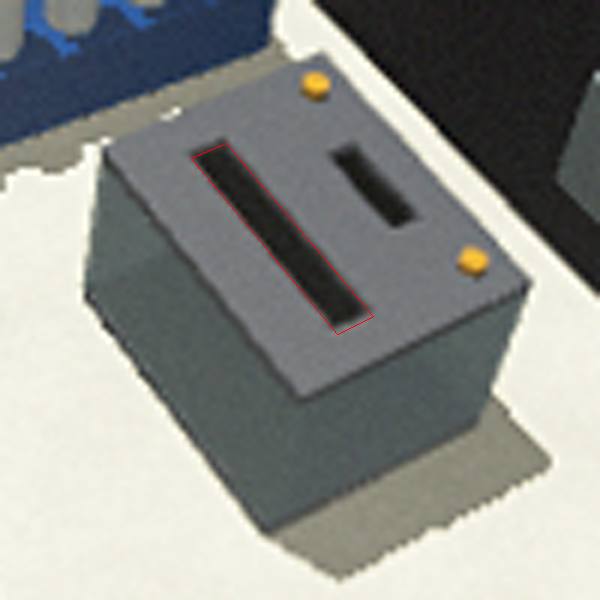

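```bash
cat >> h.py <<'E'
def slotside(s):
    g=cv2.cvtColor(s,cv2.COLOR_BGR2GRAY).astype(float)
    v,u=np.mgrid[206:250,300:350]; uv=np.stack([u.ravel(),v.ravel()],1)
    P=onplane('side',uv,.12)[:,:2]; w=np.clip((121-g[206:250,300:350].ravel())/86,0,1); w[w<.12]=0
    w[(abs(P[:,0]-.5405)>.018)|(abs(P[:,1]+.24)>.066)]=0
    c=(P*w[:,None]).sum(0)/w.sum(); C=((P-c)*w[:,None]).T@(P-c)/w.sum()
    e,V=np.linalg.eigh(C); d=V[:,1]*np.sign(V[1,1]); return c,np.degrees(np.arctan2(-d[0],d[1])),np.sqrt(12*e)
E
python3 - <<'E'
from h import *
s=cv2.imread('pics/side0.png'); print(slotside(s))
im=cv2.resize(s[110:180,190:270],(800,700),interpolation=cv2.INTER_CUBIC)[:600]
def box(c,y,z0,z1):
    ax=np.array([np.cos(y),np.sin(y)]); ay=np.array([-np.sin(y),np.cos(y)])
    return [[list(c+ax*a*.004+ay*b*.05)+[z] for a,b in((-1,-1),(-1,1),(1,1),(1,-1))] for z in(z0,z1)]
for b in box(np.array([.517,.2617]),.038,.012,.112)[1:]:
    q=(proj('side',b)-[190,110]+.5)*10-.5; cv2.polylines(im,[q.round().astype(int)],True,(0,0,255),1)
cv2.imwrite('pics/cs.png',im)
E
```

```text
(array([ 0.5407735 , -0.24098173]), np.float64(-1.3571510384741923), array([0.02000806, 0.11336314]))
```

View pics/cs.png

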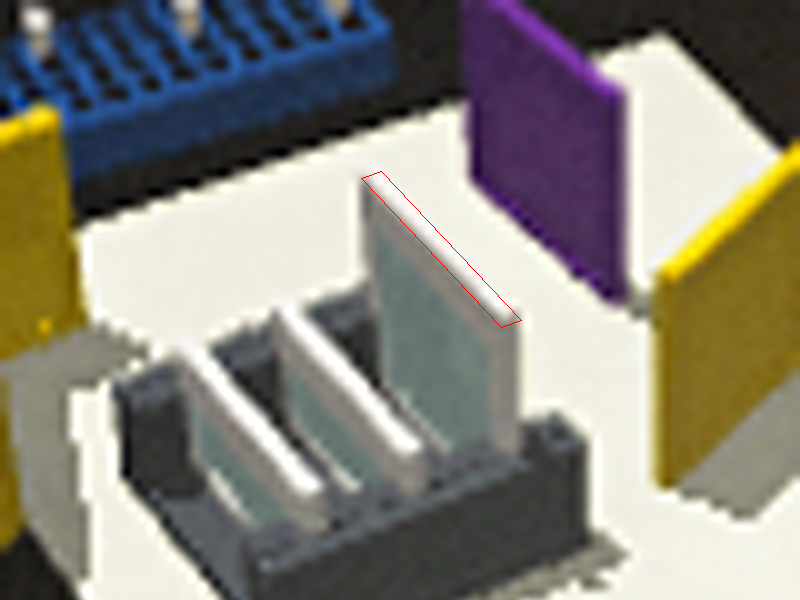

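Both cameras agree on the slot: (0.5405, -0.2415), yaw -1.4°. The predicted outline of the cassette's top also matches the side view. Going above the slot.

Call:
arm_command([
  [0,5,0,0,0.003],
  [0,10,0,1,0],
  [0,12,0,1,0],
  [0,10,0,1,0],
  [0,7,3,0,0],
  [0,4,5,0,0],
  [0,0,5,0,0],
  [0,0,2,0,0],
])

```text
clock: 12.0
tcp_pos: [0.5395, -0.2406, 0.2241]
orientation: [[-0.024, -0.001, 1.0], [-1.0, 0.001, -0.024], [-0.001, -1.0, -0.001]]
contact_force: [-0.3, -0.7, -1.2]
gripper_width: 0.0081
```

```bash
cat >> h.py <<'E'
def cas(c,y,zb,zt=None):
    ax=np.array([np.cos(y),np.sin(y)]); ay=np.array([-np.sin(y),np.cos(y)])
    return [[list(np.array(c)+ax*a*.004+ay*b*.05)+[z] for a,b in((-1,-1),(-1,1),(1,1),(1,-1))] for z in(zb,zb+.1)]
def check(name,off=-.0747,S=(.5405,-.2415),sy=-.0242):
    o=st(); p=np.array(o['tcp_pos']); R=np.array(o['orientation']); yaw=np.arctan2(R[1,2],R[0,2])
    i,d=env.get_image('side'); u0,v0,k=275,150,7
    im=cv2.resize(i[v0:v0+85,u0:u0+85,::-1],(595,595),interpolation=cv2.INTER_CUBIC); raw=im.copy()
    for b in cas(p[:2],yaw,p[2]+off):
        q=(proj('side',b)-[u0,v0]+.5)*k-.5; cv2.polylines(im,[q.round().astype(int)],True,(0,0,255),1)
    cv2.imwrite(f'pics/{name}.png',im); cv2.imwrite(f'pics/{name}_raw.png',raw); np.save(name+'.npy',d)
    return i,d
E
python3 - <<'E'
from h import *
i,d=check('c1')
P=cloud('side',d); m=(abs(P[...,0]-.54)<.02)&(abs(P[...,1]+.24)<.06)&(P[...,2]>.135)&(P[...,2]<.225)
q=P[m]; A=np.c_[q[:,1]+.2415,q[:,2]-.17,np.ones(len(q))]; print(np.linalg.lstsq(A,q[:,0],rcond=None)[0],q[:,1].min(),q[:,1].max())
E
```

```text
t 12.0 tcp [ 0.5395 -0.2406  0.2241] yaw -0.0236 ty [-0.001  0.001 -1.   ] F [-0.3  -0.67 -1.22] w 0.0081 q7 0.54
[ 1.14736012e-02 -3.43317492e-04  5.37710596e-01] -0.28916452361839046 -0.19116980770454553
```

View pics/c1.png

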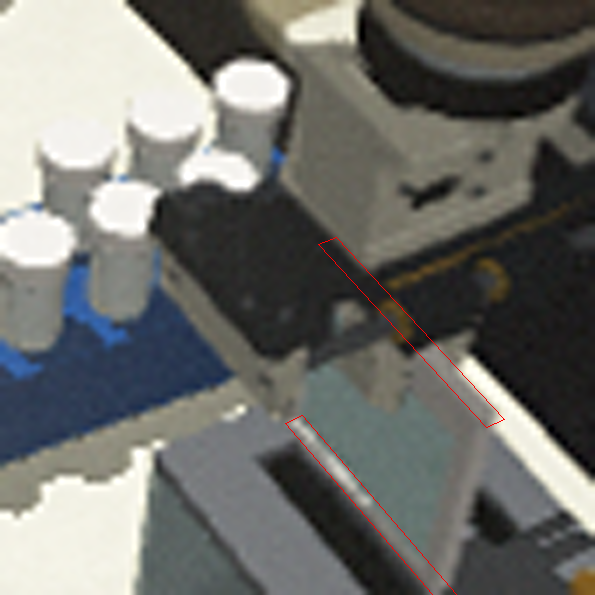

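View pics/c1_raw.png

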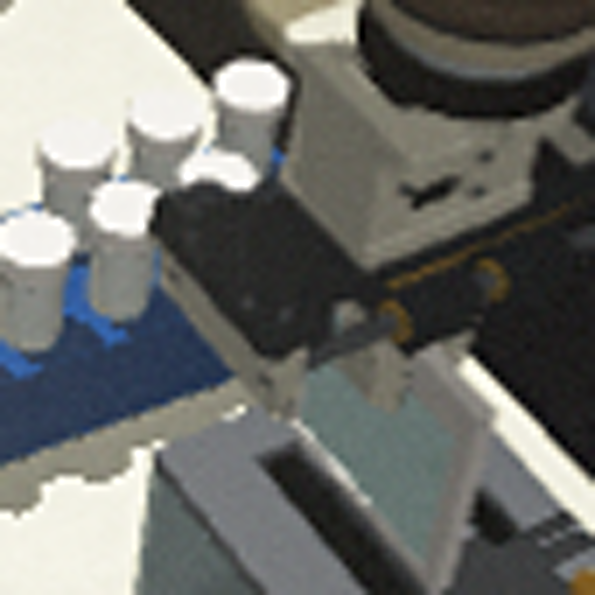

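The predicted outline (red) lies on the real cassette to within a pixel, so there has been no slip or tilt. Lowering 18 mm to a hover of about 1 cm.

Call:
arm_command([
  [0,0,3,0,0],
  [0,0,4,0,0],
  [0,0,4,0,0],
  [0,0,4,0,0],
  [0,0,3,0,0],
  [0,0,0,0,0],
  [0,0,0,0,0],
  [0,0,0,0,0],
])

```text
clock: 13.05
tcp_pos: [0.5397, -0.2412, 0.2069]
orientation: [[-0.024, 0.0, 1.0], [-1.0, -0.0, -0.024], [0.0, -1.0, 0.0]]
contact_force: [-0.0, -0.8, -1.2]
gripper_width: 0.0082
```

```bash
python3 - <<'E'
from h import *
o=st(); p=np.array(o['tcp_pos']); yaw=-.0236
i,d=env.get_image('side'); u0,v0,k=285,185,8
im=cv2.resize(i[v0:v0+75,u0:u0+75,::-1],(600,600),interpolation=cv2.INTER_CUBIC); cv2.imwrite('pics/d_raw.png',im)
bx=cas(p[:2],yaw,p[2]-.0747)
S=np.array([.5405,-.2415]);y=-.0242; ax=np.array([np.cos(y),np.sin(y)]); ay=np.array([-np.sin(y),np.cos(y)])
sl=[list(S+ax*a*.01+ay*b*.057)+[.12] for a,b in((-1,-1),(-1,1),(1,1),(1,-1))]
for b,c in [(bx[0],(0,0,255)),(bx[1],(0,0,255)),(sl,(0,255,0))]:
    q=(proj('side',b)-[u0,v0]+.5)*k-.5; cv2.polylines(im,[q.round().astype(int)],True,c,1)
cv2.imwrite('pics/d.png',im)
P=cloud('side',d); m=(abs(P[...,0]-.54)<.03)&(abs(P[...,1]+.24)<.06)&(P[...,2]>.118)&(P[...,2]<.2)
v,u=np.nonzero(m); q=P[m]
for yy in (-.28,-.265,-.25,-.235,-.22,-.205):
    k_=(abs(q[:,1]-yy)<.006)&(q[:,2]>.126)&(q[:,0]<.548); print(yy,k_.sum(),np.median(q[k_,0]).round(4),q[k_,2].min().round(4))
E
```

```text
t 13.05 tcp [ 0.5397 -0.2412  0.2069] yaw -0.0241 ty [ 0. -0. -1.] F [-0.01 -0.8  -1.17] w 0.0082 q7 0.55
-0.28 51 0.5362 0.1314
-0.265 59 0.5375 0.1319
-0.25 54 0.5378 0.1318
-0.235 45 0.5383 0.1339
-0.22 42 0.5381 0.1324
-0.205 34 0.5387 0.1321
```

View pics/d.png

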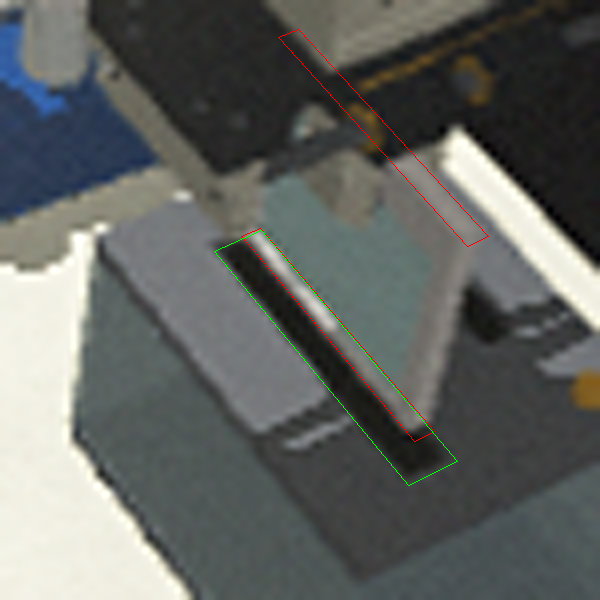

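View pics/d_raw.png

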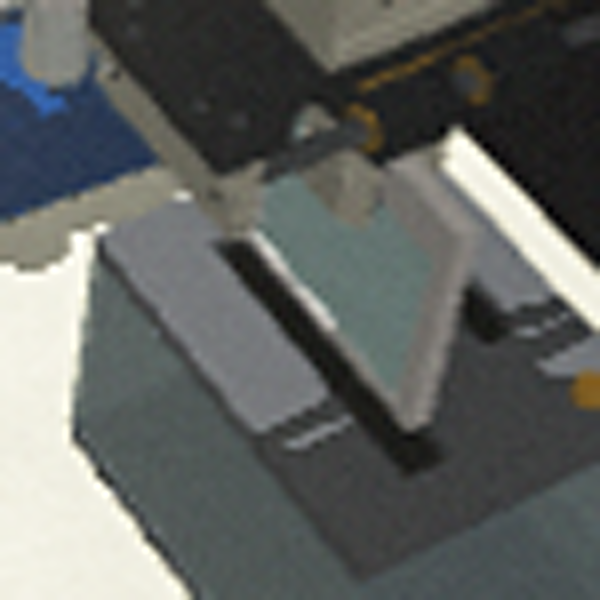

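The cassette hangs parallel over the slot with its bottom at about 0.132 m. Both overlays are off from the picture by the same pixel or so, so the relative alignment is good to about 2 mm. Before handing in, I'll check that nothing is drifting and that the other objects are where they started.

```bash
python3 - <<'E'
from h import *
a=cv2.imread('pics/top0.png'); i,_=env.get_image('top'); d=cv2.absdiff(a,i[...,::-1].copy()).max(2)
for n,b in {'micro':(95,122,140,208),'blanks':(163,200,176,200),'tube':(242,280,122,194),'bottle':(383,408,184,208),'dish':(228,250,200,224),'jar':(262,282,206,225)}.items():
    s=d[b[2]:b[3],b[0]:b[1]]; print(n,(s>50).mean().round(3))
for _ in range(2): o=st(); print(np.abs(o['dq']).max().round(4)); env.get_image('side')
cv2.imwrite('pics/end.png',i[...,::-1])
E
```

```text
micro 0.0
blanks 0.0
tube 0.0
bottle 0.0
dish 0.0
jar 0.0
t 13.15 tcp [ 0.5397 -0.2412  0.2069] yaw -0.0241 ty [ 0. -0. -1.] F [ 0.61  1.09 -1.39] w 0.008 q7 0.55
0.0012
t 13.2 tcp [ 0.5397 -0.2412  0.2068] yaw -0.0241 ty [ 0. -0. -1.] F [ 0.58  0.13 -0.81] w 0.0077 q7 0.55
0.0014
```

View pics/end.png

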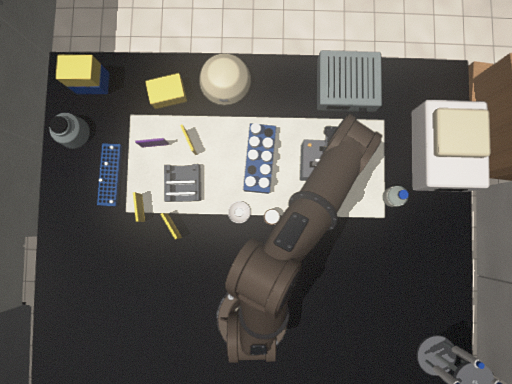

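The other bench things are where they started: the plates at (182,187), tube rack at (260,158), jar at (272,216) and dish at (239,212). The arm is still, so I'm handing in.

```bash
python3 - <<'E'
from plant import env
print(env.close_job())
E
```

```text
the job is handed in; nothing more can be done
None
```

I gripped the cassette by its top edge, slid it straight up out of the rack and carried it over the tube caps with its bottom edge at about 0.165 m. I handed the job in at 13.2 s with the cassette held upright and hovering above the tank's long slot. No verdict was reported.

**Last checks:**
- **Hover height:** the bottom edge was about 12 mm above the deck, from both the arm pose and the side camera's depth.
- **Alignment:** the tool was 0.8 mm from the slot centre I measured in x and 0.3 mm in y. Its yaw was -0.024 rad, and the slot's is also -0.024 rad.
- **Grip and motion:** the jaws stayed closed on the cassette at about 8 mm, and the arm was still. The tool was vertical and the force readings stayed near noise, with no sign of contact with the tank.
- **Other things on the bench:** in the top picture the half-height plates, tube rack, micro rack, bottle, jar and dish showed no change from the start.

**What disagreed:**
- **Side-camera overlays:** my outlines for the slot and the cassette were both about 1 pixel (3–4 mm) off the picture in the same direction. I took this as calibration error, so their relative alignment should be good to about 2 mm.
- **Depth reading in x:** it put the cassette about 2 mm further in +x than the arm pose did. That is within the 6 mm tolerance, so I left it.
- **Top camera:** the arm hid the slot from it at the end, so the final alignment check rests on the side camera and the arm pose.

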